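# Count to the third gap and push the boxed part home

### The job

The small cardboard box standing on the counter in front of the divider rack belongs in the third gap of the rack from the left as the robot faces it, gaps that already hold stock included in the count. First count along with a fingertip: run it along the top of the white ticket holders on the rack's front rail from the left end, touching the first, the second and the third holder in turn and going no further. Then push the box along the counter with the fingers, never lifting it or tipping it over, into that third gap until it stands straight and fully home against the back, disturb nothing else, and take the hand away.

Things in the scene. Friction and masses are not known exactly. Their poses are not given: they have to be found in the camera images.
- rack: grey sheet-steel divider rack screwed to the counter, 318 mm wide, six equal gaps side by side, open to the robot, at the top and at the bottom: a box slides in on the counter. Origin on the counter, at mid width; x points into the gaps, y left along the row, z up. Gap centres at y = +130, +78, +26, -26, -78, -130 mm (first to sixth from the left). Gaps 2, 5 and 6 hold stock. Rigid; its place and yaw vary
- stop_mid (a point): middle of the top edge of the rack's low back stop: 35 mm above the counter, at rack x = +50 mm (the inner face that a box stops against), y = 0. From here seven dividers, 3 mm thick and 72 mm high, run forward to rack x = -35 mm; their front edges are hemmed round to 6 mm, so a gap is 46 mm wide at the mouth and 49 mm inside
- rail_mid (a point): middle of the top of the dark steel ticket rail that crosses over the mouths of the gaps: rack x = -25 mm, y = 0, 78 mm up; rail 20 mm deep, 6 mm thick. Six white ticket holders are clipped on it, 12 mm apart, their tops 80 mm above the counter, 2 mm above the rail; their card faces, at rack x = -38 mm, hang down to 60 mm above the counter
- ticket1: white plastic clip-on ticket holder on the ticket rail, centred above the first gap from the left; origin at the centre of its flat top face, 80 mm above the counter; top 24 mm (x) by 40 mm (y), axes as the rack
- ticket2: white plastic clip-on ticket holder on the ticket rail, centred above the second gap from the left; origin at the centre of its flat top face, 80 mm above the counter; top 24 mm (x) by 40 mm (y), axes as the rack
- ticket3: white plastic clip-on ticket holder on the ticket rail, centred above the third gap from the left; origin at the centre of its flat top face, 80 mm above the counter; top 24 mm (x) by 40 mm (y), axes as the rack
- ticket4: white plastic clip-on ticket holder on the ticket rail, centred above the fourth gap from the left; origin at the centre of its flat top face, 80 mm above the counter; top 24 mm (x) by 40 mm (y), axes as the rack. Not to be touched
- box: loose cardboard box to be put away: 100 mm long (x), 40 mm wide (y), 50 mm high, 80 to 170 g, standing on the counter in front of the rack, roughly end-on to it. Origin at the centre of its underside; x along its length, away from the robot. It slides when pushed. Fully home, its origin is at rack x = 0 and its near end stands 15 mm out from the dividers, 12 mm from the ticket faces
- stock2: cardboard stock box 100 x 40 x 50 mm in the second gap, loose; origin at the centre of its underside. Leave alone
- stock5: the same, in the fifth gap. Leave alone
- stock6: narrower stock box 100 x 28 x 50 mm in the sixth gap. Leave alone
- can: closed metal can, 54 mm across, 150 mm high, to one side of the counter; origin under its centre. Leave alone
- jar: jar with a lid, 66 mm across, 85 mm high, to one side; origin under its centre. Leave alone
- tape: roll of packing tape lying flat, 90 mm across, 48 mm high, to one side; origin under its centre. Leave alone
- screwdriver: screwdriver 200 mm long lying on the counter to the right of the box, roughly along the robot's x; origin below its middle. Leave alone
- partsbin: blue plastic parts bin 160 x 100 x 75 mm, to the right of the rack; origin at the centre of its underside. Leave alone
Mind the look-alikes: they are no part of the job. What is shaped like the box but red, turquoise or yellow is not meant.

How it is judged:
On the way, in this order (a step that is already met when the one before it is completed fails the run):
1. a fingertip touches the first ticket holder (box not yet moved) (contact force between the fingers and ticket1 above 0.4 N and distance of box from where it was at the start of the episode below 0.01 m), for 0.02 s.
2. then the second (contact force between the fingers and ticket2 above 0.4 N and distance of box from where it was at the start of the episode below 0.01 m), for 0.02 s.
3. then the third (contact force between the fingers and ticket3 above 0.4 N and distance of box from where it was at the start of the episode below 0.01 m), for 0.02 s.
4. then the box is pushed fully home in the third gap (x of box in the frame of rack between -0.006 and 0.004 m and y of box in the frame of rack between 0.02 and 0.032 m and angle between the x axis of box and the x axis of rack, either way round below 0.12 rad and angle between box's own z axis and vertical below 0.08 rad and height (world z) of box below 0.004 m), for 0.1 s.
At the end, for the whole second after the job is handed in: the box stands at rest on the counter in the third gap from the left, its centre within 6 mm of fully home (against the back stop) and within 6 mm of the gap's centre line, within 0.12 rad of straight; stock boxes within 15 mm and other things within 30 mm of where they were (all of step 4 and linear speed of box below 0.01 m/s and distance of each of stock2, stock5, stock6 from where it was at the start of the episode below 0.015 m and distance of each of can, jar, tape, screwdriver, partsbin from where it was at the start of the episode below 0.03 m); the robot touches nothing.
It fails at once if the count runs on to the fourth ticket holder (contact force between the fingers and ticket4 above 0.5 N).
It fails at once if the box is lifted off the counter (12 mm) or tipped (height (world z) of box above 0.012 m or angle between box's own z axis and vertical above 0.35 rad).
It fails at once if a stock box in the rack is shifted by 15 mm (distance of any of stock2, stock5, stock6 from where it was at the start of the episode above 0.015 m).
It fails at once if another thing on the counter is shifted by 30 mm (distance of any of can, jar, tape, screwdriver, partsbin from where it was at the start of the episode above 0.03 m).
It also fails if it takes over 72 s, if anything falls off the work surface, if the arm or the gripper's body presses on something with over 40 N, if the wrist force passes 120 N, or if a joint passes its speed limit or range.

### The arm

A 7-joint arm with a two-finger parallel gripper is mounted at the origin on the work surface. World frame = base frame: x ahead of the robot, y to its left, z up, the work surface at z = 0. Lengths are in m, angles in rad, forces in N, time in s.
With the tool pointing down it reaches from about 0.4 to 0.875 m from the base axis. Payload 19.3 kg.
Tool frame: the origin (TCP) lies at the very end of the fingers, on their centre line; the grasp point (between the pads) lies 19 mm behind it; z points along the fingers, y is the direction in which the jaws open and shut (so a half turn about z gives the same grasp; the last joint's range is limited). The gripper opens to 85 mm and grips with 20 to 120 N. Pads are 22 mm wide; open, the fingers measure 114 mm over their backs; the gripper's body (76 mm by 85 mm) begins 54 mm behind the grasp point. The pads swing forward as they close: fully open they stand 13 mm farther back than shut.
Start: joints at [1.084, 0.521, -0.036, 1.599, 0.021, 1.021, -0.113], TCP at [0.253, -0.571, 0.231] pointing down, gripper open.
Joint ranges: [-2.91, 2.91], [-0.3, 2.13], [-1.5, 1.42], [0.17, 2.43], [-1.26, 4.41], [0.16, 1.93], [-2.52, 2.52]. Speed limits (rad/s): [1.89, 1.89, 2.39, 2.39, 3.01, 3.01, 3.01].

### API

Orientations are given as [roll, pitch, yaw] about the fixed x, y, z axes, in that order (R = Rz(yaw) Ry(pitch) Rx(roll)).
In Python, from workcell import bot gives the robot as it stands.
- The arm moves only by the tool apply_moves, never from a script. Its argument "commands" is a list of rows, each an object with "travel": the shift along the tool's x, y, z in m, a list of three; "twist": the turn, a rotation vector about the tool's x, y, z in degrees, a list of three; "claw": the finger opening in m, from 0 to 0.0854. A call has 1 to 10 rows; each row is the pose to reach, as a shift and turn from the pose commanded when the call began, along the tool's axes at that moment; what a row does not reach only later rows make up. A row lasts 1/10 s, in which the tool goes at most 50 mm and 8.59 degrees, less where a joint would pass 70% of its speed; a pose out of reach is approached as far as the arm can. A call with a gripper value outside its range is refused whole. The fingers move at their own pace and stop on an object; "force" is the grip in N (left out, the last holds). Time passes only in rows, so rows that repeat a pose let the fingers close. It gives the time, the measured TCP pose, the force and the opening at its end, in the units of the state.
- bot.observe(): the state, without advancing time (a new reading comes with each control period).
- bot.grab_frame(name): name is "side" or "top" or "wrist"; returns a dict with "frame" (384x512x3 uint8, blue, green, red), "fx", "fy", "cx", "cy" (pixels), "pose" (4x4, takes a point from camera to world coordinates); the wrist camera has in their place "tool_from_camera" (4x4, takes a point from camera to tool coordinates, whose origin is the TCP and whose axes are the flange's). Camera axes: x right, y up, looking along -z (the intrinsics and any distortion apply to the point x, -y, -z); pixel columns grow to the right and rows downward; lengths in m; the calibration is good to about 2 mm. The wrist camera is an equidistant fisheye: a pixel r from the principal point sees the ray r / f radians off the axis. A picture is of the moment at which its call begins: read the wrist's pose just before it. There is no depth.
- bot.job_done(): hands the job in, once; it reports no verdict.
The state is a dict: "clock": time; "qpos": joint angles; "qd": joint speeds; "joint_efforts": joint torques, N m; "position": TCP position; "tool_rot": TCP orientation; "force": force on the tool from outside, world axes, zero at the start; "moment": the same for the moment, N m; "grip_width": finger opening in m.
Only numpy, scipy, OpenCV 4.12 (cv2) and the standard library are available. Lean on these libraries where they do the work, as an engineer would, in place of code of your own. Each camera call takes 0.05 s, during which the arm holds its last target.

## Working session

There is one attempt and no reset: what is moved stays moved. The work goes in short steps, Python scripts to look and compute and a tool call to move; the robot and the scene stay as the last step left them, time stands still between calls to the robot, and variables do not carry over. Pictures are saved under pics/ and viewed, and the job is handed in when it is done.

Besides the shell and the picture viewer there is one more tool, called after ">>>" as name(argument=value, ...), one argument or row to a line, values as JSON. apply_moves: Moves the arm, as the interface text tells. Its arguments: {"type":"object","properties":{"commands":{"type":"array"},"force":{"type":"number"}},"required":["commands"]}

```bash
mkdir -p pics; ls; python3 - <<'E'
from workcell import bot
import cv2
s=bot.observe(); print({k:s[k] for k in('clock','position','tool_rot','force','grip_width')})
for n in('top','side'):
    f=bot.grab_frame(n); cv2.imwrite(f'pics/{n}0.png',f['frame']); print(n,f['fx'],f['fy'],f['cx'],f['cy'],f['pose'],[k for k in f])
E
```

```text
pics
{'clock': 0.0, 'position': array([ 0.25288053, -0.57120585,  0.23075023]), 'tool_rot': array([-3.14049127e+00,  3.43409399e-05,  4.16795345e-01]), 'force': array([0.0094079 , 0.02879601, 0.83307885]), 'grip_width': 0.08544763691953033}
top 369.67164445320986 369.67164445320986 254.4466285153313 189.66496417336631 [[ 0.02676313  0.99326901 -0.11269612  0.3630689 ]
 [-0.99946412  0.02871329  0.01571694 -0.00155954]
 [ 0.01884703  0.1122151   0.99350519  1.20297531]
 [ 0.          0.          0.          1.        ]] ['frame', 'fx', 'fy', 'cx', 'cy', 'pose']
side 381.8595693081745 381.8595693081745 253.70177159666744 188.46406069969836 [[-0.8966167   0.31540056 -0.31080698  0.11372425]
 [-0.44265363 -0.65691804  0.61034126  0.74313108]
 [-0.01167274  0.684822    0.72861689  0.96523417]
 [ 0.          0.          0.          1.        ]] ['frame', 'fx', 'fy', 'cx', 'cy', 'pose']
```

View pics/top0.png

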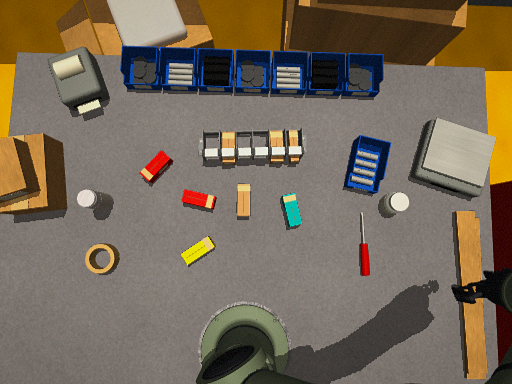

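View pics/side0.png

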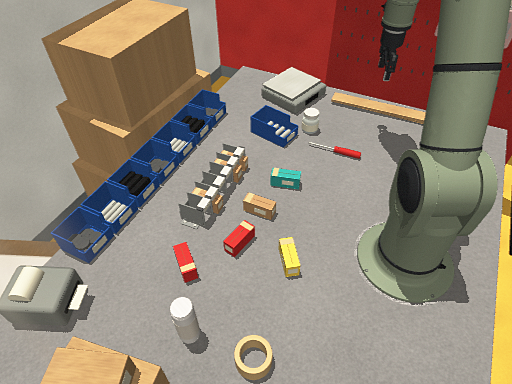

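The top view shows the rack at about (203–303, 130–165) px and the tan box at (244, 200) px. Next I'll zoom in and measure.

```bash
cat > h.py <<'E'
import numpy as np, cv2
def ray(f,uv):
    uv=np.atleast_2d(uv).astype(float)
    d=np.c_[(uv[:,0]-f['cx'])/f['fx'],-(uv[:,1]-f['cy'])/f['fy'],-np.ones(len(uv))]
    P=np.array(f['pose']); return P[:3,3],d@P[:3,:3].T
def plane(f,uv,z):
    o,d=ray(f,uv); return o+d*((z-o[2])/d[:,2])[:,None]
def proj(f,p):
    P=np.array(f['pose']); c=(np.atleast_2d(p)-P[:3,3])@P[:3,:3]
    return np.c_[f['cx']+f['fx']*c[:,0]/-c[:,2], f['cy']-f['fy']*c[:,1]/-c[:,2]]
def tri(fa,ua,fb,ub):
    (o1,d1),(o2,d2)=ray(fa,ua),ray(fb,ub); out=[]
    for a,b in zip(d1,d2):
        s=np.linalg.lstsq(np.c_[a,-b],o2-o1,rcond=None)[0]
        out.append(np.r_[(o1+s[0]*a+o2+s[1]*b)/2,np.linalg.norm(o1+s[0]*a-o2-s[1]*b)])
    return np.array(out)
E
python3 - <<'E'
from workcell import bot
import cv2,numpy as np
from h import *
F={}
for n,(x0,y0,x1,y1) in dict(top=(190,120,320,225),side=(170,130,310,240)).items():
    f=bot.grab_frame(n); im=f['frame']; np.save(n+'.npy',f,allow_pickle=True)
    c=im[y0:y1,x0:x1]; cv2.imwrite(f'pics/{n}1.png',cv2.resize(c,None,fx=5.5,fy=5.4,interpolation=cv2.INTER_CUBIC)[:600,:800])
    hsv=cv2.cvtColor(im,cv2.COLOR_BGR2HSV)
    w=((hsv[...,1]<25)&(hsv[...,2]>190)).astype(np.uint8)
    t=((hsv[...,0]>8)&(hsv[...,0]<20)&(hsv[...,1]>70)&(hsv[...,2]>100)).astype(np.uint8)
    for nm,m in(('white',w),('tan',t)):
        k,l,st,ce=cv2.connectedComponentsWithStats(m)
        for i in range(1,k):
            if st[i,4]>=12 and x0<ce[i][0]<x1 and y0<ce[i][1]<y1: print(n,nm,st[i],ce[i].round(2))
E
```

```text
top white [255 147  13   8 102] [261.12 150.5 ]
top white [272 147  13   8  94] [277.9  150.13]
top white [289 146  13   8  88] [294.75 149.97]
top white [205 148  13   8  88] [210.86 151.89]
top white [222 148  12   8  95] [227.56 151.54]
top white [238 148  13   8  87] [244.3  150.99]
top tan [222 131  13   2  19] [228.79 131.68]
top tan [270 130  13   2  25] [275.76 130.52]
top tan [289 130   9   2  14] [292.93 130.36]
top tan [270 137  13  11 125] [276.13 141.76]
top tan [289 137  10  10  80] [293.18 141.  ]
top tan [222 138  13  11 120] [228.05 142.96]
top tan [271 155  13   7  68] [276.51 158.47]
top tan [290 155   9   7  42] [294.52 158.19]
top tan [222 157  13   6  65] [228.38 159.75]
top tan [237 184  13   2  15] [242.4  184.13]
top tan [237 191  13  26 319] [242.88 202.92]
side white [233 147  11   8  50] [238.14 150.62]
side white [227 156  10   9  51] [231.8 160.1]
side white [221 166  10   9  57] [225.32 169.84]
side white [213 176  11   9  60] [218.25 180.1 ]
side white [205 186  12  10  66] [210.85 190.97]
side white [198 197  12  11  71] [203.28 202.28]
side tan [226 151   8   5  23] [229.74 153.3 ]
side tan [233 155  15  28 194] [239.35 167.98]
side tan [220 160   8   6  29] [223.52 162.31]
side tan [191 187   7   6  12] [193.83 189.33]
side tan [198 189   9   8  45] [202.22 192.71]
side tan [243 192  33  28 478] [259.42 205.7 ]
side tan [212 194  11  20 129] [216.67 203.57]
```

View pics/top1.png

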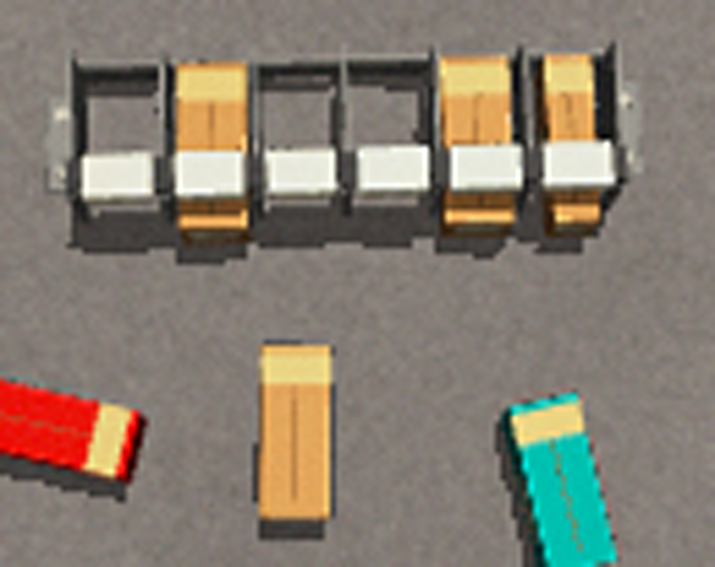

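View pics/side1.png

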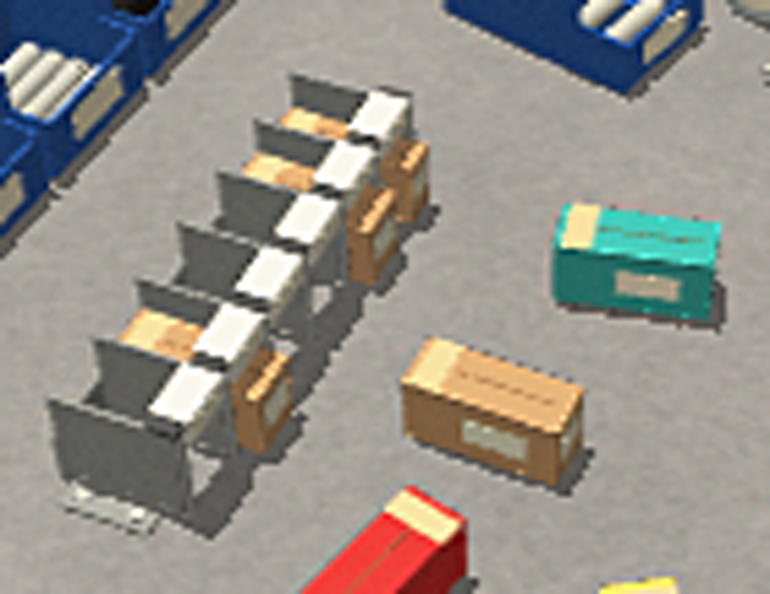

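The gap order is confirmed: ticket 1 is leftmost in the top view and lowest in the side view, and stock is in gaps 2, 5 and 6. Now I'll triangulate the tickets and the box.

```bash
python3 - <<'E'
import numpy as np,cv2
from h import *
T=np.load('top.npy',allow_pickle=True).item();S=np.load('side.npy',allow_pickle=True).item()
def whites(f,x0,y0,x1,y1):
    hsv=cv2.cvtColor(f['frame'],cv2.COLOR_BGR2HSV)
    m=((hsv[...,1]<25)&(hsv[...,2]>190)).astype(np.uint8)
    k,l,st,ce=cv2.connectedComponentsWithStats(m)
    return np.array([ce[i] for i in range(1,k) if st[i,4]>40 and x0<ce[i][0]<x1 and y0<ce[i][1]<y1])
a=whites(T,190,120,320,225); a=a[a[:,0].argsort()]
b=whites(S,190,130,250,215); b=b[b[:,0].argsort()]
t=tri(T,a,S,b); print(t.round(4))
pt=plane(T,a,.08); ps=plane(S,b,.08); print(pt.round(4)); print(ps.round(4))
yv=np.array([130,78,26,-26,-78,-130])/1000
for nm,p in(('top',pt),('side',ps),('tri',t)):
    # fit p = c + y*dir
    A=np.c_[np.ones(6),yv]; c=np.linalg.lstsq(A,p[:,:2],rcond=None)[0]
    print(nm,'railmid',c[0],'yaw',np.arctan2(-c[1][0],c[1][1]),'scale',np.hypot(*c[1]))
# box
for nm,f,(x0,y0,x1,y1) in(('top',T,(230,180,256,225)),('side',S,(240,188,280,224))):
    hsv=cv2.cvtColor(f['frame'],cv2.COLOR_BGR2HSV)
    m=((hsv[...,0]>8)&(hsv[...,0]<30)&(hsv[...,1]>70)&(hsv[...,2]>(150 if nm=='side' else 120))).astype(np.uint8)
    mm=np.zeros_like(m);mm[y0:y1,x0:x1]=m[y0:y1,x0:x1]
    mm=cv2.morphologyEx(mm,cv2.MORPH_CLOSE,np.ones((3,3)))
    cs=max(cv2.findContours(mm,0,cv2.CHAIN_APPROX_NONE)[0],key=cv2.contourArea)
    mo=cv2.moments(mm,True); c=[mo['m10']/mo['m00'],mo['m01']/mo['m00']]
    pw=plane(f,cs[:,0,:],.05)[:,:2].astype(np.float32)
    r=cv2.minAreaRect((pw*1000))
    print(nm,'c',c,plane(f,[c],.05),r)
    cv2.imwrite(f'pics/m_{nm}.png',cv2.resize(mm[y0-3:y1+3,x0-3:x1+3]*255,None,fx=8,fy=8,interpolation=0))
E
```

```text
[[ 0.6057  0.1191  0.0773  0.0027]
 [ 0.6087  0.0677  0.0773  0.0033]
 [ 0.6117  0.0158  0.0777  0.0028]
 [ 0.6147 -0.0363  0.0775  0.0024]
 [ 0.6179 -0.0884  0.0772  0.0031]
 [ 0.6203 -0.1405  0.0782  0.0041]]
[[ 0.6039  0.1183  0.08  ]
 [ 0.6065  0.0669  0.08  ]
 [ 0.6099  0.0153  0.08  ]
 [ 0.613  -0.0367  0.08  ]
 [ 0.6158 -0.0887  0.08  ]
 [ 0.6179 -0.141   0.08  ]]
[[ 0.6056  0.1213  0.08  ]
 [ 0.6089  0.0701  0.08  ]
 [ 0.6119  0.018   0.08  ]
 [ 0.6146 -0.0339  0.08  ]
 [ 0.6179 -0.0855  0.08  ]
 [ 0.6213 -0.1383  0.08  ]]
top railmid [ 0.61117316 -0.01098692] yaw 0.05574503482741611 scale 0.9988979463512649
side railmid [ 0.61336922 -0.00802116] yaw 0.05954538409202154 scale 0.9999019057178712
tri railmid [ 0.61319057 -0.01042063] yaw 0.056862745994846926 scale 1.0008452831331296
top c [243.01438848920864, 199.53956834532374] [[0.4617473  0.01512061 0.05      ]] ((460.5296325683594, 15.176091194152832), (100.43531799316406, 37.699432373046875), 1.6723257303237915)
side c [258.3636363636364, 201.8116883116883] [[0.46493171 0.02234229 0.05      ]] ((465.0800476074219, 17.27959442138672), (99.4686050415039, 39.54569625854492), 0.9768247604370117)
```

```bash
cat >> h.py <<'E'
from scipy.spatial.transform import Rotation as Ro
def goal(s,xyz,yaw):
    R=Ro.from_euler('xyz',s['tool_rot']); G=Ro.from_euler('xyz',[np.pi,0,yaw])
    return 'travel',R.inv().apply(np.array(xyz)-s['position']).round(4),'twist',np.degrees((R.inv()*G).as_rotvec()).round(2)
E
python3 - <<'E'
from workcell import bot
from h import *
s=bot.observe(); print(goal(s,[.5,.03,.30],.0575))
f=bot.grab_frame('wrist'); print(f['tool_from_camera'],f['fx'],f['cx'],f['cy'])
E
```

```text
('travel', array([ 0.4694, -0.4499, -0.0688]), 'twist', array([-4.000e-02,  1.000e-02,  2.059e+01]))
[[ 9.14633810e-04  9.47044043e-01  3.21102388e-01  8.23807797e-02]
 [ 9.99999581e-01 -8.80545341e-04 -2.51378408e-04 -9.08611264e-04]
 [ 4.46787880e-05  3.21102483e-01 -9.47044452e-01 -1.43168665e-01]
 [ 0.00000000e+00  0.00000000e+00  0.00000000e+00  1.00000000e+00]] 297.3186396354542 252.80178776789225 190.0060760964095
```

>>> apply_moves(
  commands=[
    {"travel":[0.05,-0.045,-0.0688],"twist":[0,0,8],"claw":0.0},
    {"travel":[0.4694,-0.4499,-0.0688],"twist":[-0.04,0.01,20.6],"claw":0.0},
    {"travel":[0.4694,-0.4499,-0.0688],"twist":[-0.04,0.01,20.6],"claw":0.0},
    {"travel":[0.4694,-0.4499,-0.0688],"twist":[-0.04,0.01,20.6],"claw":0.0},
    {"travel":[0.4694,-0.4499,-0.0688],"twist":[-0.04,0.01,20.6],"claw":0.0},
    {"travel":[0.4694,-0.4499,-0.0688],"twist":[-0.04,0.01,20.6],"claw":0.0},
    {"travel":[0.4694,-0.4499,-0.0688],"twist":[-0.04,0.01,20.6],"claw":0.0},
    {"travel":[0.4694,-0.4499,-0.0688],"twist":[-0.04,0.01,20.6],"claw":0.0},
    {"travel":[0.4694,-0.4499,-0.0688],"twist":[-0.04,0.01,20.6],"claw":0.0},
    {"travel":[0.4694,-0.4499,-0.0688],"twist":[-0.04,0.01,20.6],"claw":0.0},
  ],
)

```text
clock: 1.25
position: [0.4375, -0.122, 0.2916]
tool_rot: [3.141, -0.001, 0.057]
force: [1.1, -1.1, -0.1]
grip_width: 0.0
```

```bash
python3 - <<'E'
from workcell import bot
from h import *
s=bot.observe(); print(s['position'],goal(s,[.5,.03,.30],.0575))
E
```

```text
[ 0.43753371 -0.12198776  0.29155837] ('travel', array([ 0.071 , -0.1482, -0.0085]), 'twist', array([ 0.05, -0.05, -0.02]))
```

>>> apply_moves(
  commands=[
    {"travel":[0.071,-0.148,-0.009],"twist":[0,0,0],"claw":0.0},
    {"travel":[0.071,-0.148,-0.009],"twist":[0,0,0],"claw":0.0},
    {"travel":[0.071,-0.148,-0.009],"twist":[0,0,0],"claw":0.0},
    {"travel":[0.071,-0.148,-0.009],"twist":[0,0,0],"claw":0.0},
    {"travel":[0.071,-0.148,-0.009],"twist":[0,0,0],"claw":0.0},
    {"travel":[0.071,-0.148,-0.009],"twist":[0,0,0],"claw":0.0},
  ],
)

```text
clock: 1.85
position: [0.4993, 0.0271, 0.2999]
tool_rot: [3.141, 0.0, 0.057]
force: [-0.2, -0.2, -0.6]
grip_width: 0.0
```

```bash
cat >> h.py <<'E'
def wframe(bot):
    s=bot.observe(); f=bot.grab_frame('wrist')
    B=np.eye(4); B[:3,:3]=Ro.from_euler('xyz',s['tool_rot']).as_matrix(); B[:3,3]=s['position']
    f['pose']=B@np.array(f['tool_from_camera']); f['fish']=True; f['state']=s
    return f
_ray=ray
def ray(f,uv):
    if not f.get('fish'): return _ray(f,uv)
    uv=np.atleast_2d(uv).astype(float)
    K=np.array([[f['fx'],0,f['cx']],[0,f['fy'],f['cy']],[0,0,1.]])
    n=cv2.fisheye.undistortPoints(uv[:,None],K,np.zeros(4))[:,0]
    P=np.array(f['pose']); return P[:3,3],np.c_[n[:,0],-n[:,1],-np.ones(len(n))]@P[:3,:3].T
E
python3 - <<'E'
from workcell import bot
from h import *
f=wframe(bot); np.save('w1.npy',f,allow_pickle=True); print(f['state']['position'],f['state']['tool_rot'],f['state']['clock'])
cv2.imwrite('pics/w1.png',cv2.resize(f['frame'],(800,600),interpolation=cv2.INTER_CUBIC))
E
```

```text
[0.49932586 0.02706214 0.29985834] [3.14051164e+00 3.29407843e-04 5.68513168e-02] 1.85
```

View pics/w1.png

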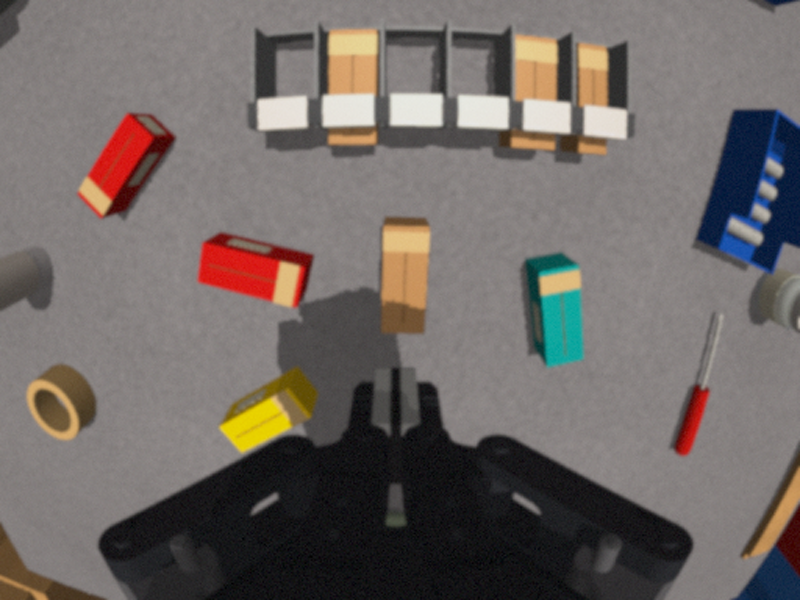

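The wrist view shows the rack (tickets at about y = 110 px) and the brown box at about (405, 275) px. I'll measure both and cross-check against the fixed cameras.

```bash
cat >> h.py <<'E'
def tickets(f,n=6):
    hsv=cv2.cvtColor(f['frame'],cv2.COLOR_BGR2HSV)
    m=((hsv[...,1]<40)&(hsv[...,2]>185)).astype(np.uint8)
    k,l,st,ce=cv2.connectedComponentsWithStats(m)
    return np.array([np.r_[ce[i],st[i,4]] for i in range(1,k) if st[i,4]>40])
def tanc(f,zmax=.05,amin=150):
    hsv=cv2.cvtColor(f['frame'],cv2.COLOR_BGR2HSV)
    m=((hsv[...,0]>8)&(hsv[...,0]<24)&(hsv[...,1]>70)&(hsv[...,2]>130)).astype(np.uint8)
    m=cv2.morphologyEx(m,cv2.MORPH_CLOSE,np.ones((3,3)))
    out=[]
    for c in cv2.findContours(m,0,cv2.CHAIN_APPROX_NONE)[0]:
        if cv2.contourArea(c)>amin:
            r=cv2.minAreaRect((plane(f,c[:,0,:],zmax)[:,:2]*1000).astype(np.float32)); out.append((r,c))
    return out
E
python3 - <<'E'
from h import *
f=np.load('w1.npy',allow_pickle=True).item(); T=np.load('top.npy',allow_pickle=True).item();S=np.load('side.npy',allow_pickle=True).item()
t=tickets(f); t=t[(t[:,1]<100)]; print(t.round(1))
t=t[t[:,0].argsort()]
p=plane(f,t[:,:2],.08); print(p.round(4))
yv=np.array([130,78,26,-26,-78,-130])/1000
if len(p)==6:
    c=np.linalg.lstsq(np.c_[np.ones(6),yv],p[:,:2],rcond=None)[0]
    print('railmid',c[0],'yaw',np.arctan2(-c[1][0],c[1][1]),np.hypot(*c[1]))
    a=np.array([[210.86,151.89],[227.56,151.54],[244.3,150.99],[261.12,150.5],[277.9,150.13],[294.75,149.97]])
    b=np.array([[203.28,202.28],[210.85,190.97],[218.25,180.1],[225.32,169.84],[231.8,160.1],[238.14,150.62]])
    print(tri(f,t[:,:2],T,a).round(4)); print(tri(f,t[:,:2],S,b).round(4))
for nm,g in(('w',f),('T',T),('S',S)):
    for r,c in tanc(g):
        if .42<r[0][0]/1000<.5 and abs(r[0][1])<60: print(nm,r, c[:,0].min(0),c[:,0].max(0))
E
```

```text
[[180.3  71.8 609. ]
 [222.4  70.2 625. ]
 [266.1  69.6 665. ]
 [308.7  71.1 631. ]
 [349.4  74.1 580. ]
 [387.   77.9 501. ]]
[[ 0.6046  0.1219  0.08  ]
 [ 0.6072  0.0701  0.08  ]
 [ 0.6105  0.0181  0.08  ]
 [ 0.6133 -0.0334  0.08  ]
 [ 0.616  -0.0852  0.08  ]
 [ 0.619  -0.1372  0.08  ]]
railmid [ 0.61176521 -0.00760132] yaw 0.05591346227820462 0.9975479253129879
[[ 6.030e-01  1.184e-01  8.920e-02  3.000e-03]
 [ 6.066e-01  6.830e-02  8.200e-02  3.300e-03]
 [ 6.118e-01  1.660e-02  6.910e-02  2.400e-03]
 [ 6.152e-01 -3.650e-02  6.660e-02  2.000e-03]
 [ 6.177e-01 -8.920e-02  6.880e-02  1.400e-03]
 [ 6.203e-01 -1.423e-01  6.920e-02  2.000e-04]]
[[ 0.6048  0.1218  0.0809  0.0007]
 [ 0.6078  0.0704  0.0808  0.0014]
 [ 0.6109  0.0185  0.0808  0.0011]
 [ 0.6135 -0.0329  0.0814  0.0007]
 [ 0.6163 -0.0841  0.0819  0.0014]
 [ 0.619  -0.1351  0.0835  0.001 ]]
w ((475.73291015625, 17.7060546875), (77.97603607177734, 40.95756530761719), 2.836350202560425) [244 143] [274 198]
T ((462.0968322753906, 15.258981704711914), (97.3262710571289, 37.69942092895508), 1.6286066770553589) [237 184] [249 215]
S ((463.9468078613281, 34.573604583740234), (101.0973129272461, 74.27677917480469), 1.4760568141937256) [243 192] [275 210]
```

```bash
python3 - <<'E'
from workcell import bot
from h import *
s=bot.observe(); print(goal(s,[.605,.125,.095],.057))
E
```

```text
('travel', array([ 0.1111, -0.0926,  0.2048]), 'twist', array([ 0.07,  0.01, -0.06]))
```

>>> apply_moves(
  commands=[
    {"travel":[0.04,-0.035,0.02],"twist":[0,0,0],"claw":0.0},
    {"travel":[0.08,-0.07,0.05],"twist":[0,0,0],"claw":0.0},
    {"travel":[0.111,-0.093,0.08],"twist":[0,0,0],"claw":0.0},
    {"travel":[0.111,-0.093,0.12],"twist":[0,0,0],"claw":0.0},
    {"travel":[0.111,-0.093,0.16],"twist":[0,0,0],"claw":0.0},
    {"travel":[0.111,-0.093,0.19],"twist":[0,0,0],"claw":0.0},
    {"travel":[0.111,-0.093,0.202],"twist":[0,0,0],"claw":0.0},
    {"travel":[0.111,-0.093,0.205],"twist":[0,0,0],"claw":0.0},
    {"travel":[0.111,-0.093,0.205],"twist":[0,0,0],"claw":0.0},
  ],
)

```text
clock: 2.8
position: [0.6058, 0.1264, 0.0962]
tool_rot: [3.141, -0.001, 0.056]
force: [1.0, 0.3, -0.2]
grip_width: 0.0001
```

```bash
python3 - <<'E'
from workcell import bot
from h import *
s=bot.observe(); print(s['position'],s['force'],goal(s,[.605,.125,.08],.057))
f=wframe(bot);cv2.imwrite('pics/w2.png',cv2.resize(f['frame'],(800,600),interpolation=cv2.INTER_CUBIC))
E
```

```text
[0.60580862 0.12636487 0.09616814] [ 0.95293434  0.34305022 -0.19078611] ('travel', array([-0.0009,  0.0013,  0.0162]), 'twist', array([ 0.04, -0.09, -0.04]))
```

View pics/w2.png

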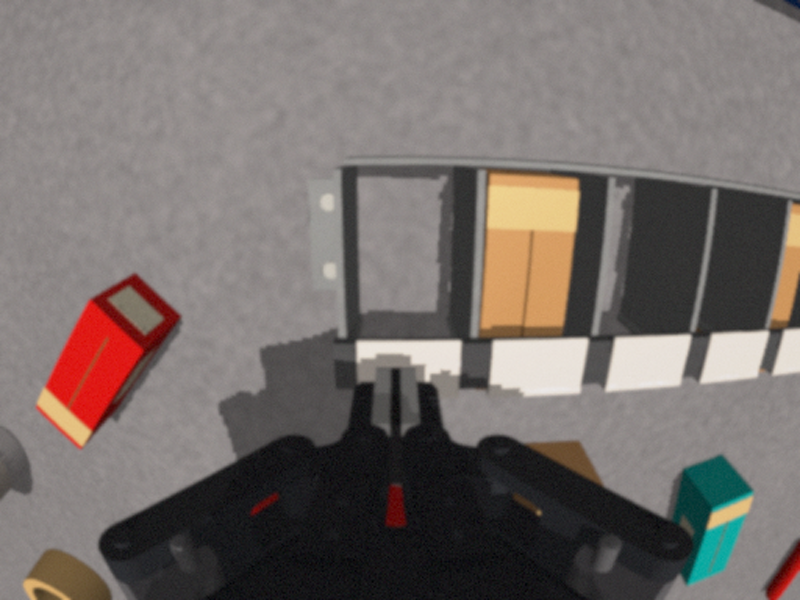

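The fingertip is above ticket 1, which sits at about (410, 355) px. I'll descend slowly.

>>> apply_moves(
  commands=[
    {"travel":[-0.001,0.001,0.006],"twist":[0,0,0],"claw":0.0},
    {"travel":[-0.001,0.001,0.011],"twist":[0,0,0],"claw":0.0},
    {"travel":[-0.001,0.001,0.014],"twist":[0,0,0],"claw":0.0},
    {"travel":[-0.001,0.001,0.015],"twist":[0,0,0],"claw":0.0},
    {"travel":[-0.001,0.001,0.015],"twist":[0,0,0],"claw":0.0},
  ],
)

```text
clock: 3.35
position: [0.6042, 0.126, 0.0801]
tool_rot: [3.141, -0.0, 0.057]
force: [0.6, -0.5, -0.5]
grip_width: 0.0002
```

>>> apply_moves(
  commands=[
    {"travel":[0.0,0.0,0.001],"twist":[0,0,0],"claw":0.0},
    {"travel":[0.0,0.0,0.001],"twist":[0,0,0],"claw":0.0},
  ],
)

```text
clock: 3.55
position: [0.6043, 0.1259, 0.0801]
tool_rot: [3.141, -0.001, 0.057]
force: [-7.4, -1.8, 18.6]
grip_width: -0.0001
```

Contact on ticket 1. I'll ease off slightly and slide to ticket 2.

>>> apply_moves(
  commands=[
    {"travel":[0.0,0.0,-0.0004],"twist":[0,0,0],"claw":0.0},
    {"travel":[0.0,0.01,-0.0004],"twist":[0,0,0],"claw":0.0},
    {"travel":[0.0,0.02,-0.0004],"twist":[0,0,0],"claw":0.0},
    {"travel":[0.0,0.03,-0.0004],"twist":[0,0,0],"claw":0.0},
    {"travel":[0.0,0.04,-0.0004],"twist":[0,0,0],"claw":0.0},
    {"travel":[0.0,0.05,-0.0004],"twist":[0,0,0],"claw":0.0},
    {"travel":[0.0,0.055,-0.0004],"twist":[0,0,0],"claw":0.0},
  ],
)

```text
clock: 4.25
position: [0.6081, 0.0711, 0.0801]
tool_rot: [-3.141, -0.002, 0.057]
force: [0.3, 5.2, 7.7]
grip_width: -0.0001
```

>>> apply_moves(
  commands=[
    {"travel":[0.0,0.01,0],"twist":[0,0,0],"claw":0.0},
    {"travel":[0.0,0.02,0],"twist":[0,0,0],"claw":0.0},
    {"travel":[0.0,0.03,0],"twist":[0,0,0],"claw":0.0},
    {"travel":[0.0,0.04,0],"twist":[0,0,0],"claw":0.0},
    {"travel":[0.0,0.046,0],"twist":[0,0,0],"claw":0.0},
    {"travel":[0.0,0.046,0],"twist":[0,0,0],"claw":0.0},
  ],
)

```text
clock: 4.85
position: [0.6107, 0.0244, 0.0801]
tool_rot: [3.141, -0.002, 0.056]
force: [0.6, -1.2, 8.8]
grip_width: 0.0005
```

Ticket 3 touched. I'll lift, open, and move above the box.

>>> apply_moves(
  commands=[
    {"travel":[0.0,0.0,-0.03],"twist":[0,0,0],"claw":0.0},
    {"travel":[0.0,0.0,-0.07],"twist":[0,0,0],"claw":0.0},
    {"travel":[-0.04,0.0,-0.11],"twist":[0,0,0],"claw":0.0854},
    {"travel":[-0.08,0.0,-0.12],"twist":[0,0,0],"claw":0.0854},
    {"travel":[-0.12,0.0,-0.12],"twist":[0,0,0],"claw":0.0854},
    {"travel":[-0.15,0.0,-0.12],"twist":[0,0,0],"claw":0.0854},
    {"travel":[-0.15,0.0,-0.12],"twist":[0,0,0],"claw":0.0854},
    {"travel":[-0.15,0.0,-0.12],"twist":[0,0,0],"claw":0.0854},
  ],
)

```text
clock: 5.65
position: [0.4604, 0.0163, 0.1999]
tool_rot: [3.141, -0.001, 0.057]
force: [0.7, -0.6, -0.8]
grip_width: 0.0848
```

```bash
python3 - <<'E'
from workcell import bot
from h import *
s=bot.observe(); print(s['position'],s['force'],s['grip_width'],goal(s,[.460,.0165,.05],.055))
f=wframe(bot);cv2.imwrite('pics/w3.png',cv2.resize(f['frame'],(800,600),interpolation=cv2.INTER_CUBIC))
E
```

```text
[0.46044566 0.01630183 0.19993095] [ 0.69719741 -0.57481925 -0.78250331] 0.08480742846863738 ('travel', array([-0.0006, -0.0004,  0.1499]), 'twist', array([ 0.05, -0.07,  0.12]))
```

View pics/w3.png

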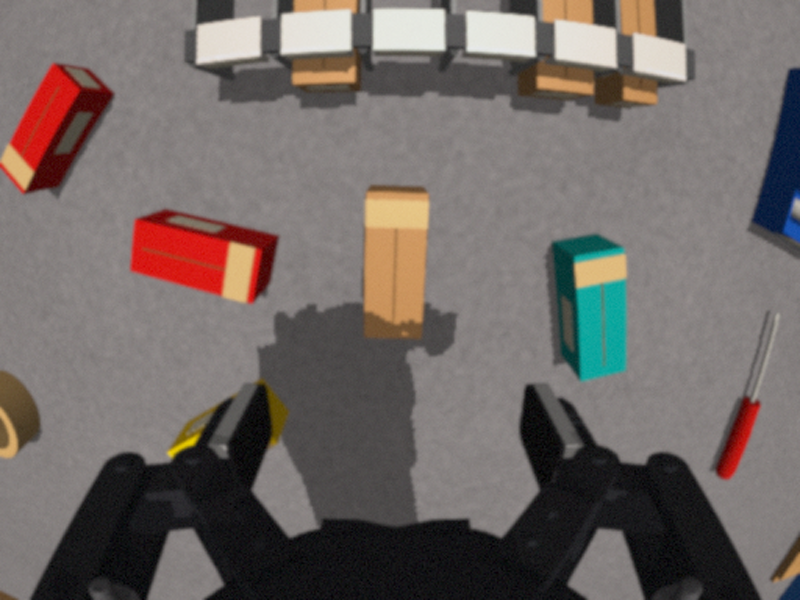

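```bash
cat >> h.py <<'E'
def boxpose(f,verbose=True,region=None):
    """box top-face: edges of the tan component nearest image centre; rack from the tickets"""
    hsv=cv2.cvtColor(f['frame'],cv2.COLOR_BGR2HSV)
    m=((hsv[...,0]>8)&(hsv[...,0]<26)&(hsv[...,1]>70)&(hsv[...,2]>75)).astype(np.uint8)
    m=cv2.morphologyEx(m,cv2.MORPH_CLOSE,np.ones((3,3)))
    out=[]
    for c in cv2.findContours(m,0,cv2.CHAIN_APPROX_NONE)[0]:
        if cv2.contourArea(c)<300: continue
        p=plane(f,c[:,0,:],.05)[:,:2]
        ce=(p.min(0)+p.max(0))/2
        if region and not(region[0]<ce[0]<region[1] and region[2]<ce[1]<region[3]): continue
        r=cv2.minAreaRect((p*1000).astype(np.float32))
        # side edges: in central rows, left/right-most points
        xs=p[:,0]; lo,hi=np.percentile(xs,15),np.percentile(xs,85)
        q=p[(xs>lo)&(xs<hi)]; med=np.median(q[:,1]); L=q[q[:,1]>med];R=q[q[:,1]<=med]
        fl=np.polyfit(L[:,0],L[:,1],1); fr=np.polyfit(R[:,0],R[:,1],1)
        out.append((r,fl,fr,p[:,0].min(),p[:,0].max()))
    return out
E
python3 - <<'E'
from workcell import bot
from h import *
f=wframe(bot)
t=tickets(f);t=t[t[:,1]<60];t=t[t[:,0].argsort()];p=plane(f,t[:,:2],.08);print(p.round(4))
for r,fl,fr,a,b in boxpose(f,region=(.4,.52,-.02,.06)):
    for x in(.42,.46,.5): print(x,np.polyval(fl,x),np.polyval(fr,x))
    print(r,fl,fr,a,b)
E
```

```text
[[ 0.6041  0.1213  0.08  ]
 [ 0.607   0.0698  0.08  ]
 [ 0.6102  0.0182  0.08  ]
 [ 0.613  -0.0332  0.08  ]
 [ 0.616  -0.0851  0.08  ]
 [ 0.6191 -0.1369  0.08  ]]
0.42 0.03651141618640806 -0.001993957762502836
0.46 0.037420293523811564 -0.0019440861235180758
0.5 0.03832917086121507 -0.0018942144845333158
((465.1636962890625, 17.722028732299805), (104.12316131591797, 41.4434700012207), 1.7263169288635254) [0.02272193 0.0269682 ] [ 0.00124679 -0.00251761] 0.41309134125028385 0.5172553645143836
```

>>> apply_moves(
  commands=[
    {"travel":[0.003,-0.001,0.04],"twist":[0,0,0],"claw":0.065},
    {"travel":[0.003,-0.001,0.08],"twist":[0,0,0],"claw":0.065},
    {"travel":[0.003,-0.001,0.11],"twist":[0,0,0],"claw":0.065},
    {"travel":[0.003,-0.001,0.13],"twist":[0,0,0],"claw":0.065},
    {"travel":[0.003,-0.001,0.15],"twist":[0,0,0],"claw":0.065},
    {"travel":[0.003,-0.001,0.17],"twist":[0,0,0],"claw":0.065},
    {"travel":[0.003,-0.001,0.18],"twist":[0,0,0],"claw":0.065},
    {"travel":[0.003,-0.001,0.18],"twist":[0,0,0],"claw":0.065},
  ],
)

```text
clock: 6.55
position: [0.4629, 0.0178, 0.0183]
tool_rot: [3.141, 0.002, 0.058]
force: [0.0, -0.0, 0.4]
grip_width: 0.0651
```

```bash
python3 - <<'E'
from workcell import bot
from h import *
s=bot.observe(); print(s['position'],s['force'],s['grip_width'])
f=wframe(bot);cv2.imwrite('pics/w4.png',cv2.resize(f['frame'],(800,600),interpolation=cv2.INTER_CUBIC))
E
```

```text
[0.46293617 0.0177589  0.01825341] [ 0.04534136 -0.03019543  0.43252044] 0.06507169895713323
```

View pics/w4.png

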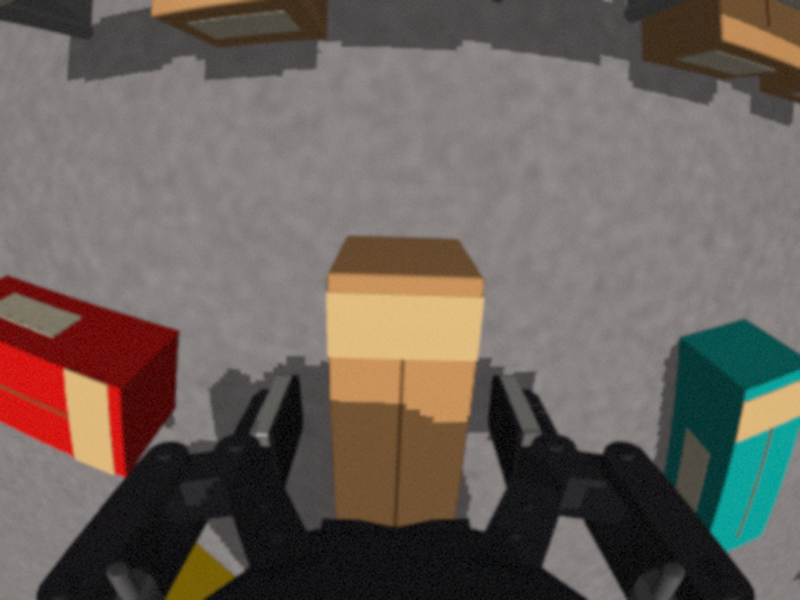

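The hand straddles the box with clearance on both sides. Next is the side nudge to the right.

>>> apply_moves(
  commands=[
    {"travel":[0,0.005,0],"twist":[0,0,0],"claw":0.065},
    {"travel":[0,0.01,0],"twist":[0,0,0],"claw":0.065},
    {"travel":[0,0.013,0],"twist":[0,0,0],"claw":0.065},
    {"travel":[0,0.016,0],"twist":[0,0,0],"claw":0.065},
    {"travel":[0,0.0185,0],"twist":[0,0,0],"claw":0.065},
    {"travel":[0,0.0205,0],"twist":[0,0,0],"claw":0.065},
    {"travel":[0,0.0205,0],"twist":[0,0,0],"claw":0.065},
    {"travel":[0,0.01,0],"twist":[0,0,0],"claw":0.065},
  ],
)

```text
clock: 7.4
position: [0.4637, 0.0067, 0.0195]
tool_rot: [3.14, -0.0, 0.055]
force: [1.0, 0.2, 0.2]
grip_width: 0.0652
```

>>> apply_moves(
  commands=[
    {"travel":[0,0,-0.03],"twist":[0,0,0],"claw":0.065},
    {"travel":[0,0,-0.07],"twist":[0,0,0],"claw":0.065},
    {"travel":[-0.03,0,-0.11],"twist":[0,0,0],"claw":0.065},
    {"travel":[-0.05,0,-0.14],"twist":[0,0,0],"claw":0.03},
    {"travel":[-0.05,0,-0.16],"twist":[0,0,0],"claw":0.012},
    {"travel":[-0.05,0,-0.16],"twist":[0,0,0],"claw":0.012},
    {"travel":[-0.05,0,-0.16],"twist":[0,0,0],"claw":0.012},
  ],
)

```text
clock: 8.1
position: [0.414, 0.0053, 0.1795]
tool_rot: [3.141, -0.001, 0.058]
force: [0.3, -0.2, -0.6]
grip_width: 0.0117
```

```bash
cat > meas.py <<'E'
from workcell import bot
from h import *
import sys
f=wframe(bot); s=f['state']; print('tcp',s['position'],s['tool_rot'],s['grip_width'],s['force'],s['clock'])
cv2.imwrite(f'pics/{sys.argv[1]}.png',cv2.resize(f['frame'],(800,600),interpolation=cv2.INTER_CUBIC))
t3=np.array([.6107,.0183]);yaw=.057;ex=np.array([np.cos(yaw),np.sin(yaw)]);ey=np.array([-ex[1],ex[0]])
t=tickets(f);p=plane(f,t[:,:2],.08);k=[(abs(q[0]-.612)<.03)&(abs(q[1])<.18) for q in p];print(t[k].round(0)[:,2]);print(p[k].round(4))
org=t3+.026*ex-.026*ey
print('rack origin',org)
xr=[float(v) for v in sys.argv[2:4]] if len(sys.argv)>2 else [.4,.56]
for r,fl,fr,a,b in boxpose(f,region=(xr[0],xr[1],-.03,.05)):
    print(r,'slopes',fl[0].round(3),fr[0].round(3),'x',round(a,4),round(b,4))
    xm=b-.05; ym=(np.polyval(fl,xm)+np.polyval(fr,xm))/2; d=np.array([xm,ym])-org
    print('centre',xm,ym,'rack xy',d@ex,d@ey,'rel yaw',(fl[0]+fr[0])/2-yaw,'w',np.polyval(fl,xm)-np.polyval(fr,xm))
E
python3 meas.py w5
```

```text
tcp [0.41401791 0.00533431 0.17954336] [ 3.14088799e+00 -1.19737030e-03  5.75971917e-02] 0.011740288973563443 [ 0.29993739 -0.15448614 -0.64283157] 8.1Traceback (most recent call last):
  File "meas.py", line 7, in <module>
    t=tickets(f);p=plane(f,t[:,:2],.08);k=[(abs(q[0]-.612)<.03)&(abs(q[1])<.18) for q in p];print(t[k].round(0)[:,2]);print(p[k].round(4))
                           ~^^^^^^
IndexError: too many indices for array: array is 1-dimensional, but 2 were indexed
```

View pics/w5.png

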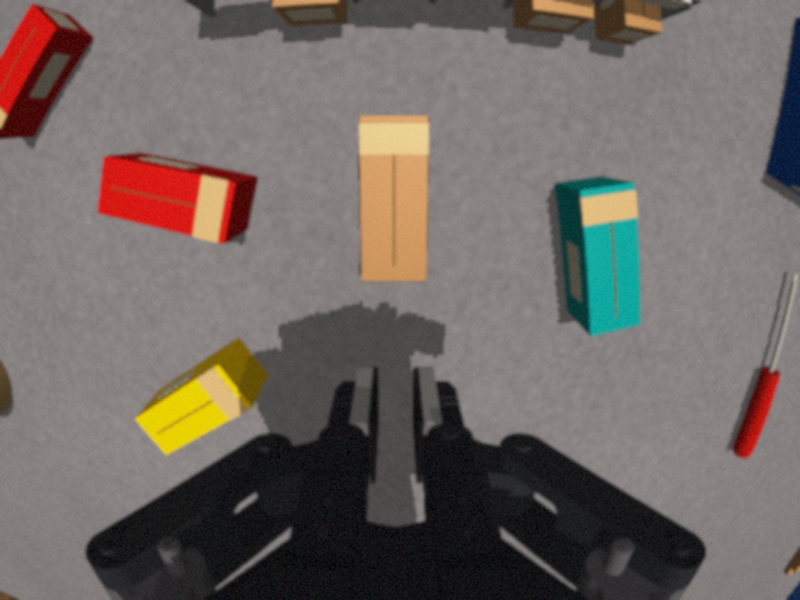

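```bash
sed -i '/^t=tickets/s/.*/pass/' meas.py; python3 meas.py w5b
python3 - <<'E'
from h import *
from workcell import bot
for n in('top','side'):
    f=bot.grab_frame(n)
    for r,c in tanc(f):
        if .42<r[0][0]/1000<.5 and abs(r[0][1])<60: print(n,r)
E
```

```text
tcp [0.41371638 0.00525861 0.1789858 ] [3.14098261e+00 1.58473621e-04 5.76920984e-02] 0.011953057234595546 [-0.6239116   0.11703115  0.55091688] 8.15
rack origin [ 0.63813897 -0.00617658]
((464.15899658203125, 10.049972534179688), (99.5174560546875, 40.88700485229492), 3.318861246109009) slopes 0.057 0.058 x 0.4134 0.515
centre 0.4649503301632761 0.010068366692836216 rack xy -0.17198191266300272 0.026084968635994608 rel yaw 0.00029875434732474365 w 0.03993543592376299
side ((459.895263671875, 26.82469940185547), (109.39276885986328, 75.82756805419922), 3.5037319660186768)
```

The box is now at rack y = 26.1 mm with 0.0 rad relative yaw. Next I'll descend behind it.

```bash
python3 - <<'E'
from workcell import bot
from h import *
yaw=.057;ex=np.array([np.cos(yaw),np.sin(yaw)]);ey=np.array([-ex[1],ex[0]]);o=np.array([.63814,-.00618])
p=o-.25*ex+.026*ey; print(p)
s=bot.observe(); print(goal(s,[*p,.022],yaw))
E
```

```text
[0.38706482 0.00553549]
('travel', array([-0.0262, -0.002 ,  0.1567]), 'twist', array([0.02, 0.08, 0.03]))
```

>>> apply_moves(
  commands=[
    {"travel":[-0.022,-0.002,0.03],"twist":[0,0,0],"claw":0.012},
    {"travel":[-0.022,-0.002,0.06],"twist":[0,0,0],"claw":0.012},
    {"travel":[-0.022,-0.002,0.08],"twist":[0,0,0],"claw":0.012},
    {"travel":[-0.022,-0.002,0.09],"twist":[0,0,0],"claw":0.012},
    {"travel":[-0.022,-0.002,0.09],"twist":[0,0,0],"claw":0.012},
  ],
)

```text
clock: 8.8
position: [0.3911, 0.0057, 0.0884]
tool_rot: [3.141, 0.003, 0.058]
force: [-0.3, -0.2, 1.3]
grip_width: 0.012
```

```bash
python3 meas.py w6
```

```text
tcp [0.39108875 0.00573557 0.08835755] [3.14107160e+00 2.51472595e-03 5.77858502e-02] 0.011961257103126406 [-0.34957456 -0.18856712  1.34503239] 8.8
rack origin [ 0.63813897 -0.00617658]
((464.080810546875, 9.960762023925781), (99.89022064208984, 40.23681640625), 3.380549192428589) slopes 0.057 0.043 x 0.4131 0.5149
centre 0.46488909882019874 0.010110905779919781 rack xy -0.17204062114750504 0.026130926933965674 rel yaw -0.007021273980728181 w 0.03931802321594943
```

View pics/w6.png

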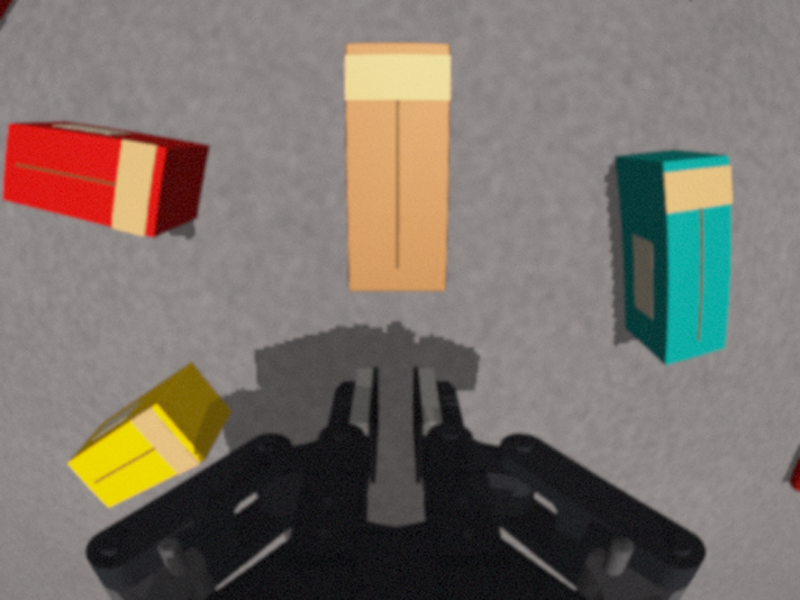

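>>> apply_moves(
  commands=[
    {"travel":[0,0,0.03],"twist":[0,0,0],"claw":0.012},
    {"travel":[0,0,0.055],"twist":[0,0,0],"claw":0.012},
    {"travel":[0,0,0.066],"twist":[0,0,0],"claw":0.012},
    {"travel":[0,0,0.066],"twist":[0,0,0],"claw":0.012},
  ],
)

```text
clock: 9.25
position: [0.3917, 0.0056, 0.0231]
tool_rot: [3.141, 0.001, 0.058]
force: [-0.0, -0.8, 0.2]
grip_width: 0.0124
```

>>> apply_moves(
  commands=[
    {"travel":[0.01,0,0],"twist":[0,0,0],"claw":0.012},
    {"travel":[0.018,0,0],"twist":[0,0,0],"claw":0.012},
    {"travel":[0.026,0,0],"twist":[0,0,0],"claw":0.012},
    {"travel":[0.034,0,0],"twist":[0,0,0],"claw":0.012},
    {"travel":[0.042,0,0],"twist":[0,0,0],"claw":0.012},
    {"travel":[0.05,0,0],"twist":[0,0,0],"claw":0.012},
    {"travel":[0.058,0,0],"twist":[0,0,0],"claw":0.012},
    {"travel":[0.066,0,0],"twist":[0,0,0],"claw":0.012},
    {"travel":[0.074,0,0],"twist":[0,0,0],"claw":0.012},
    {"travel":[0.08,0,0],"twist":[0,0,0],"claw":0.012},
  ],
)

```text
clock: 10.25
position: [0.4725, 0.0102, 0.0235]
tool_rot: [3.141, -0.0, 0.057]
force: [-1.7, -0.6, 0.8]
grip_width: 0.0122
```

```bash
python3 meas.py w7 .4 .62; python3 - <<'E'
from workcell import bot
import cv2
f=bot.grab_frame('top'); cv2.imwrite('pics/top2.png',cv2.resize(f['frame'][120:225,190:320],None,fx=5.5,fy=5.5,interpolation=cv2.INTER_CUBIC))
E
```

```text
tcp [0.47246968 0.01015876 0.02345683] [ 3.14105762e+00 -4.75770385e-04  5.72064543e-02] 0.012205048811358416 [-1.73533026 -0.62670666  0.78397866] 10.25
rack origin [ 0.63813897 -0.00617658]
((532.57373046875, 13.872814178466797), (100.4608154296875, 40.90631103515625), 3.281008243560791) slopes 0.057 0.018 x 0.4819 0.5836
centre 0.5336168161444371 0.01421143336446833 rack xy -0.10319091824654564 0.026309436098103156 rel yaw -0.01949657060199564 w 0.03899301372091627
```

View pics/w7.png

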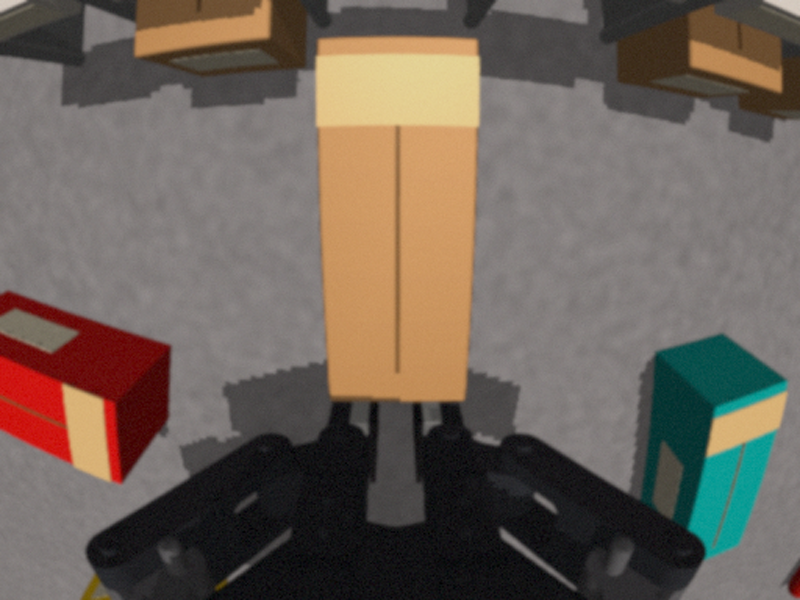

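View pics/top2.png

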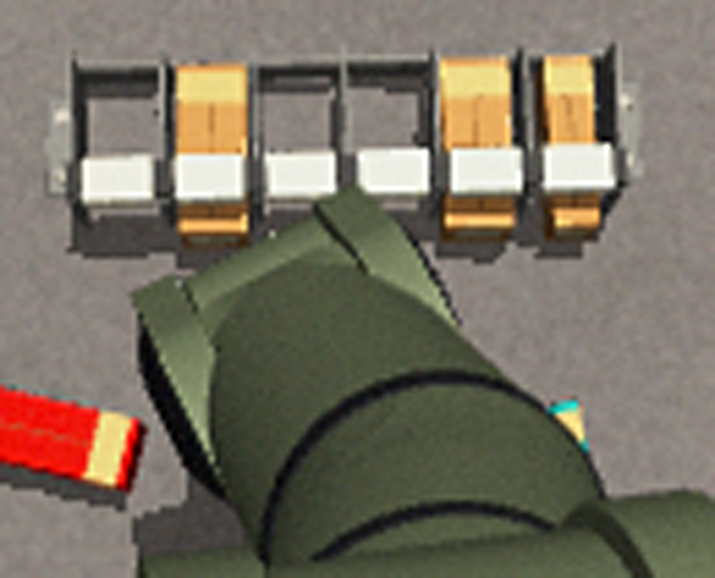

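The box is centred on the gap: its midline is at 398 px and the divider feet are at about 322 and 472 px. I'll keep pushing slowly.

>>> apply_moves(
  commands=[
    {"travel":[0.006,0,0],"twist":[0,0,0],"claw":0.012},
    {"travel":[0.012,0,0],"twist":[0,0,0],"claw":0.012},
    {"travel":[0.018,0,0],"twist":[0,0,0],"claw":0.012},
    {"travel":[0.024,0,0],"twist":[0,0,0],"claw":0.012},
    {"travel":[0.03,0,0],"twist":[0,0,0],"claw":0.012},
    {"travel":[0.035,0,0],"twist":[0,0,0],"claw":0.012},
    {"travel":[0.04,0,0],"twist":[0,0,0],"claw":0.012},
  ],
)

```text
clock: 11.05
position: [0.512, 0.0124, 0.0235]
tool_rot: [3.141, -0.0, 0.057]
force: [-2.4, 0.4, 1.3]
grip_width: 0.0118
```

```bash
python3 meas.py w8 .4 .65
```

```text
tcp [0.5119664  0.01238598 0.02350857] [ 3.14094766e+00 -1.48519060e-04  5.71945109e-02] 0.011811373384223289 [-2.39753734  0.37406067  1.27208183] 11.05
rack origin [ 0.63813897 -0.00617658]
((560.0643310546875, 15.259832382202148), (76.33069610595703, 40.50501251220703), 3.115510940551758) slopes 0.038 0.162 x 0.5213 0.5991
centre 0.5491276449393446 0.014956671878624012 rack xy -0.08766282437469015 0.02616982573044747 rel yaw 0.043212602913586994 w 0.039363040833264584
```

View pics/w8.png

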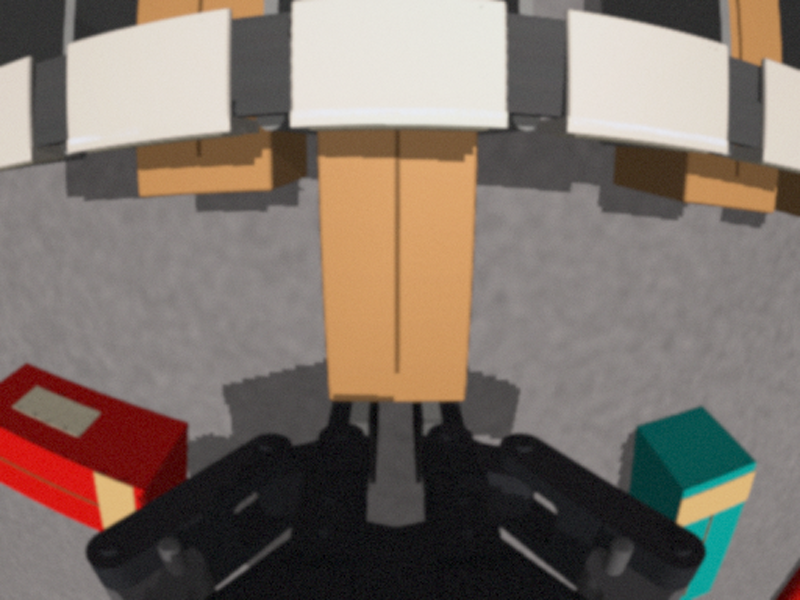

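>>> apply_moves(
  commands=[
    {"travel":[0.007,0,0],"twist":[0,0,0],"claw":0.012},
    {"travel":[0.014,0,0],"twist":[0,0,0],"claw":0.012},
    {"travel":[0.021,0,0],"twist":[0,0,0],"claw":0.012},
    {"travel":[0.028,0,0],"twist":[0,0,0],"claw":0.012},
    {"travel":[0.035,0,0],"twist":[0,0,0],"claw":0.012},
    {"travel":[0.042,0,0],"twist":[0,0,0],"claw":0.012},
    {"travel":[0.048,0,0],"twist":[0,0,0],"claw":0.012},
    {"travel":[0.054,0,0],"twist":[0,0,0],"claw":0.012},
    {"travel":[0.058,0,0],"twist":[0,0,0],"claw":0.012},
  ],
)

```text
clock: 12.0
position: [0.5701, 0.0157, 0.0235]
tool_rot: [3.141, -0.0, 0.057]
force: [-2.3, -0.3, 0.7]
grip_width: 0.0119
```

>>> apply_moves(
  commands=[
    {"travel":[0.002,0,0],"twist":[0,0,0],"claw":0.012},
    {"travel":[0.004,0,0],"twist":[0,0,0],"claw":0.012},
  ],
)

```text
clock: 12.2
position: [0.5735, 0.0159, 0.0235]
tool_rot: [3.141, -0.0, 0.057]
force: [-0.9, -0.5, 0.5]
grip_width: 0.0121
```

```bash
python3 meas.py w9 .4 .7
```

```text
tcp [0.57351026 0.0158737  0.02347675] [ 3.14089907e+00 -6.17768485e-05  5.72554928e-02] 0.012101992187984582 [-0.85467021 -0.54934435  0.4502821 ] 12.2
rack origin [ 0.63813897 -0.00617658]
((647.9359130859375, 20.398876190185547), (71.17594909667969, 41.096073150634766), 3.3204345703125) slopes 0.031 0.08 x 0.6113 0.6845
centre 0.6344699234666675 0.020012838579569932 rack xy -0.0021711013803266807 0.026355904740376558 rel yaw -0.0013330979511308183 w 0.0397010638464083
```

View pics/w9.png

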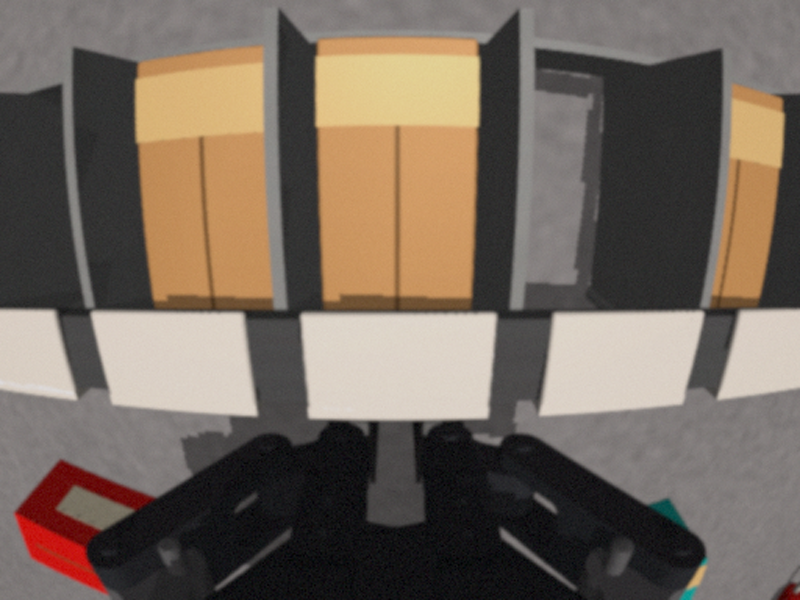

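The box is nearly home, at rack x of about −2 to −4 mm. I'll close in by 1 mm steps until the stop pushes back.

>>> apply_moves(
  commands=[
    {"travel":[0.001,0,0],"twist":[0,0,0],"claw":0.012},
    {"travel":[0.002,0,0],"twist":[0,0,0],"claw":0.012},
  ],
)

```text
clock: 12.45
position: [0.5755, 0.016, 0.0236]
tool_rot: [3.141, -0.0, 0.057]
force: [-0.6, 0.1, 0.3]
grip_width: 0.0121
```

>>> apply_moves(
  commands=[
    {"travel":[0.001,0,0],"twist":[0,0,0],"claw":0.012},
    {"travel":[0.001,0,0],"twist":[0,0,0],"claw":0.012},
  ],
)

```text
clock: 12.65
position: [0.5757, 0.016, 0.0234]
tool_rot: [3.141, 0.001, 0.057]
force: [-6.2, -0.4, 3.0]
grip_width: 0.012
```

>>> apply_moves(
  commands=[
    {"travel":[0.0007,0,0],"twist":[0,0,0],"claw":0.012},
    {"travel":[0.0007,0,0],"twist":[0,0,0],"claw":0.012},
  ],
)

```text
clock: 12.85
position: [0.5757, 0.016, 0.0234]
tool_rot: [3.141, 0.003, 0.057]
force: [-10.4, -0.3, 7.5]
grip_width: 0.0123
```

```bash
python3 meas.py w10 .4 .7
```

```text
tcp [0.57573057 0.01598412 0.02335322] [3.14052626e+00 2.65674942e-03 5.72762553e-02] 0.012338669904699182 [-10.35222234  -0.2564813    7.50070981] 12.85
rack origin [ 0.63813897 -0.00617658]
((648.9193725585938, 20.45181655883789), (73.8159408569336, 40.967918395996094), 3.3105854988098145) slopes 0.036 0.087 x 0.611 0.6868
centre 0.6367503721907924 0.02005395708332094 rack xy 0.00010798624353152056 0.026267041263683014 rel yaw 0.0042443622323855915 w 0.03976674140843902
```

The stop pushes back with 10 N and the box reads rack x = 0.1 mm, y = 26.3 mm. I'll withdraw.

>>> apply_moves(
  commands=[
    {"travel":[-0.004,0,0],"twist":[0,0,0],"claw":0.012},
    {"travel":[-0.02,0,0],"twist":[0,0,0],"claw":0.012},
    {"travel":[-0.05,0,0],"twist":[0,0,0],"claw":0.012},
    {"travel":[-0.08,0,-0.01],"twist":[0,0,0],"claw":0.012},
    {"travel":[-0.1,0,-0.05],"twist":[0,0,0],"claw":0.012},
    {"travel":[-0.1,0,-0.1],"twist":[0,0,0],"claw":0.012},
    {"travel":[-0.1,0,-0.15],"twist":[0,0,0],"claw":0.012},
    {"travel":[-0.1,0,-0.2],"twist":[0,0,0],"claw":0.012},
    {"travel":[-0.1,0,-0.23],"twist":[0,0,0],"claw":0.012},
    {"travel":[-0.1,0,-0.23],"twist":[0,0,0],"claw":0.012},
  ],
)

```text
clock: 13.9
position: [0.4791, 0.0106, 0.2576]
tool_rot: [3.14, -0.008, 0.057]
force: [0.3, -0.0, -0.6]
grip_width: 0.012
```

>>> apply_moves(
  commands=[
    {"travel":[0,0.05,-0.02],"twist":[0,0,0],"claw":0.012},
    {"travel":[0,0.1,-0.02],"twist":[0,0,0],"claw":0.012},
    {"travel":[0,0.15,-0.02],"twist":[0,0,0],"claw":0.012},
    {"travel":[0,0.2,-0.02],"twist":[0,0,0],"claw":0.012},
    {"travel":[0,0.25,-0.02],"twist":[0,0,0],"claw":0.012},
    {"travel":[0,0.25,-0.02],"twist":[0,0,0],"claw":0.012},
    {"travel":[0,0.25,-0.02],"twist":[0,0,0],"claw":0.012},
  ],
)

```text
clock: 14.6
position: [0.4911, -0.2402, 0.2728]
tool_rot: [3.141, 0.001, 0.055]
force: [0.2, 0.8, -0.5]
grip_width: 0.0119
```

```bash
python3 - <<'E'
from workcell import bot
from h import *
a=[]
for n,(x0,y0,x1,y1) in dict(top=(190,120,320,225),side=(170,130,310,240)).items():
    f=bot.grab_frame(n); a.append(cv2.resize(f['frame'][y0:y1,x0:x1],(400,320),interpolation=cv2.INTER_CUBIC))
    old=np.load(n+'.npy',allow_pickle=True).item()['frame']
    d=(cv2.absdiff(old,f['frame']).max(2)>60).astype(np.uint8)
    k,l,st,ce=cv2.connectedComponentsWithStats(d); print(n,[tuple(map(int,st[i])) for i in range(1,k) if st[i,4]>15])
    hs=cv2.cvtColor(f['frame'],cv2.COLOR_BGR2HSV)
    m=((hs[...,0]>8)&(hs[...,0]<24)&(hs[...,1]>70)&(hs[...,2]>130)).astype(np.uint8)
    k,l,st,ce=cv2.connectedComponentsWithStats(m); print([(st[i][:4].tolist(),plane(f,[ce[i]],.05)[0][:2].round(4).tolist()) for i in range(1,k) if st[i,4]>20 and x0<ce[i][0]<x1 and y0<ce[i][1]<y1])
cv2.imwrite('pics/end.png',np.hstack(a)); print(bot.observe()['force'])
E
```

```text
top [(347, 118, 44, 76, 1653), (238, 130, 13, 18, 214), (408, 134, 20, 54, 395), (421, 134, 23, 42, 569), (326, 159, 23, 30, 262), (428, 172, 4, 8, 21), (429, 180, 15, 12, 106), (236, 184, 15, 36, 445), (339, 192, 90, 149, 2627), (389, 192, 20, 19, 282), (269, 211, 63, 106, 1567), (287, 253, 6, 12, 23), (462, 271, 34, 33, 717), (451, 284, 10, 17, 85), (379, 287, 55, 67, 1599), (431, 289, 12, 20, 78), (280, 299, 12, 11, 40), (263, 312, 75, 60, 1345), (287, 328, 8, 13, 35), (245, 345, 9, 10, 43), (196, 349, 18, 35, 156), (218, 348, 44, 36, 694), (485, 367, 14, 17, 124), (339, 370, 74, 14, 478), (331, 379, 8, 5, 16)]
[([222, 131, 13, 18], [0.6489, 0.0683]), ([238, 130, 13, 18], [0.6526, 0.0173]), ([270, 130, 13, 18], [0.6575, -0.0843]), ([289, 130, 9, 5], [0.687, -0.14]), ([289, 135, 9, 12], [0.6544, -0.1389]), ([222, 159, 13, 3], [0.5844, 0.0656]), ([271, 159, 13, 2], [0.5922, -0.0887]), ([291, 158, 8, 4], [0.5952, -0.1439])]
side [(265, 0, 58, 98, 2509), (381, 0, 8, 20, 51), (393, 0, 25, 8, 87), (420, 4, 9, 61, 211), (405, 6, 5, 11, 19), (399, 9, 7, 10, 25), (496, 8, 14, 4, 30), (379, 16, 33, 65, 972), (377, 47, 126, 126, 2791), (419, 66, 14, 40, 168), (417, 107, 9, 17, 111), (416, 124, 7, 25, 115), (427, 146, 50, 6, 130), (475, 159, 14, 31, 139), (290, 161, 106, 72, 2498), (458, 165, 17, 10, 51), (416, 167, 32, 57, 865), (199, 177, 15, 9, 82), (219, 185, 10, 11, 25), (243, 193, 35, 29, 544), (447, 197, 49, 71, 749), (460, 271, 11, 19, 48), (397, 281, 19, 20, 114), (422, 290, 47, 24, 325)]
[([225, 151, 9, 5], [0.6612, -0.1422]), ([239, 156, 9, 6], [0.6025, -0.1388]), ([218, 160, 10, 6], [0.6568, -0.0901]), ([233, 165, 9, 8], [0.5981, -0.0835]), ([273, 168, 6, 8], [0.4735, -0.1274]), ([199, 177, 7, 6], [0.6806, 0.0143]), ([204, 178, 10, 8], [0.6526, 0.0138]), ([220, 184, 9, 9], [0.5926, 0.0149]), ([196, 189, 11, 8], [0.6484, 0.0666]), ([215, 195, 9, 10], [0.5845, 0.0685])]
[-0.01617171  0.7023382   0.5612645 ]
```

View pics/end.png

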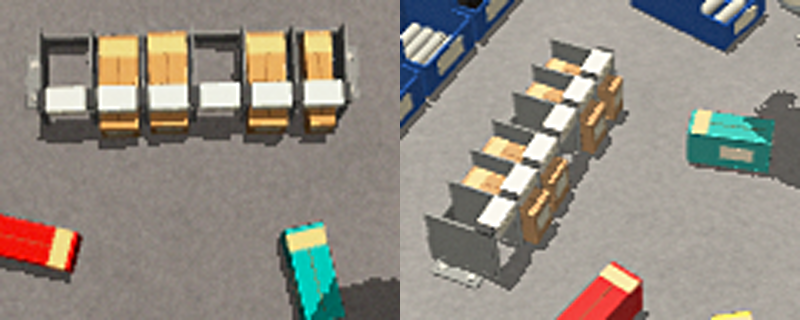

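The box stands in the third gap, level with the stock boxes. Nothing else moved and the hand is clear, so I'll hand the job in.

```bash
python3 - <<'E'
from workcell import bot
print(bot.job_done())
E
```

```text
the job is handed in; nothing more can be done
None
```

The box is in the third gap from the left, fully home against the back stop, and I handed the job in at about 14.7 s; no verdict is reported.

- **Count:** I slid the closed fingertip along the tops of holders 1, 2 and 3, with about 19, 8 and 9 N of contact. I lifted it 6 mm short of the middle of holder 3, so holder 4 was never reached.
- **Push:** I nudged the box about 8 mm to the right with one finger so it lined up with the gap. I then pushed it from behind with both fingertips until the stop pushed back with about 10 N. I neither gripped nor lifted it.
- **Last checks:** Just before I took the hand away, the wrist camera put the box at rack x +0.1 mm and y 26.3 mm, with about 0.004 rad of yaw. After the hand was clear, the top and side views showed it standing level with the stock boxes. No stock box or other visible item had shifted, though parts of the right side were hidden by the arm and its shadow.
- **Disagreements:** The top camera read about 2–3 mm off in y from the wrist and side cameras. I went with those two, since they agreed, and the box slid in without catching. The top and wrist cameras together gave uneven holder heights of 67–89 mm. The wrist and side cameras gave about 81 mm, and the fingertip met the tops at 80.1 mm.

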